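Seat the keyed specimen cup in the rotary stage and load the green specimen

TASK

Get the rotary stage ready for the green specimen. First set the blue specimen cup into the turntable's bore, turning and shuffling it gently until its key drops into the keyway and its flange lies flat on the turntable, and let go of it; do not force it. Then stand the green specimen in the cup's recess, polished face up and fully down, and leave the black and the red specimen where they are.

Things in the scene. Friction and masses are not known exactly. Their poses are not given: they have to be found in the camera images.
- stage: Rotary stage, fixed to the worktop: black base 116 x 116 x 12 mm, on it an aluminium turntable 92 mm across, top face 36 mm above the worktop. Origin: base's underside, on the turntable's axis; z up. Small index block 28 mm high on the base's -x side (57 mm out), clamp with thumbscrew 34 mm high on its +y side (71 mm out). Turntable clamped: stays put under 3 Nm. Headings here are the base's only.
- bore (a point): Centre of the bore's mouth in the turntable's top face (axes of the base). Bore 42 mm across, 16 mm deep. One keyway, 9.6 mm wide, full depth, reaches 27.5 mm from the axis; a red line runs from it to the rim. The turntable was left off zero: its keyway faces 8 to 83 degrees round from the base's -x, anticlockwise seen from above (towards -y). The readings do not tell this angle: see or feel it.
- cup: Dark blue metal specimen cup, 32 mm high, 0.1 to 0.17 kg. Origin: centre of its underside; z up. Spigot 40 mm across, z = 0 to 12 mm, lower edge chamfered 2 mm; flange 62 mm across, z = 12 (three pads) to 16 mm. Home in the stage its origin is 24 mm above the worktop (12 mm below the top face), play 1 mm all round. 4 to 10 N are plenty to feel and seat it; over 40 N is forcing it.
- key (a point): Lower outer end of the cup's key: 8 mm wide, on the spigot's -x side, reaches 25.5 mm from the axis, z = 4 to 12 mm, lower edges tapered; white line on the flange above it. The lowest 4 mm of the spigot is a plain pilot that enters the bore at any angle; then the key stops on the turntable's top face (cup origin 32 mm above the worktop) until it is within about 3 degrees of the keyway.
- collar (a point): Middle of the collar by which the cup is taken: z = 16 to 32 mm in the cup's frame (this point 24 mm), 48 mm across, with two upright flats 42 mm apart facing the cup's +y and -y. Inside it the specimen's recess: 33 mm across, 8 mm deep, mouth chamfered 2 mm; this point is the centre of the recess floor.
- green_specimen: Specimen in dark green resin: upright disc 30 mm across, 18 mm high, polished metal face on top, 0.03 kg. Origin: centre of its underside; z up. In the cup's recess it has 1.5 mm play all round and stands 10 mm out of the collar, so take it by the upper 9 mm of its rim.
- black_specimen: Specimen in black resin, 30 mm across, 16 mm high; origin at the centre of its underside. Stays where it is.
- red_specimen: Specimen in dark red resin, 38 mm across, 20 mm high; origin at the centre of its underside. Stays where it is.

How it is judged:
By the outcome, as a careful person would: the job done as asked, in the order asked, and still so for the second after the job is handed in, with the robot touching nothing.
It also fails if it takes over 67 s, if anything falls off the work surface, if the arm or the gripper's body presses on something with over 40 N, if the wrist force passes 120 N, or if a joint passes its speed limit or range.

ROBOT

A 6-joint arm with a two-finger parallel gripper is mounted at the origin on a cart in front of the work surface, level with it; the furniture and walls round the work are solid. World frame = base frame: x ahead of the robot, y to its left, z up, the work surface at z = 0. Lengths are in m, angles in rad, forces in N, time in s.
With the tool pointing down it reaches from about 0.35 to 0.975 m from the base axis. Payload 4.9 kg.
Tool frame: the origin (TCP) lies on the mounting face of the last link; the fingertips stand 173 mm ahead of it and the grasp point (between the pads) lies 155 mm ahead of it; z points along the fingers, y is the direction in which the jaws open and shut (so a half turn about z gives the same grasp; the last joint's range is limited). The gripper opens to 85 mm and grips with 20 to 120 N. Pads are 22 mm wide; open, the fingers measure 114 mm over their backs; the gripper's body (76 mm by 85 mm) begins 54 mm behind the grasp point. The pads swing forward as they close: fully open they stand 13 mm farther back than shut.
Start: joints at [-1.243, 0.053, 1.613, -0, 1.476, -0.119], TCP at [0.27, -0.564, 0.405] pointing down, gripper open.
Joint ranges: [-3.01, 3.01], [-1.01, 2.22], [0.06, 2.58], [-1.02, 4.17], [0.09, 2.62], [-3.14, 3.14]. Speed limits (rad/s): [2.57, 2.57, 3.14, 3.14, 3.14, 3.14].

INTERFACE

Orientations are given as a unit quaternion [w, x, y, z].
In Python, from plant import manip gives the robot as it stands.
- The arm moves only by the tool play_rows, never from a script. Its argument "increments" is a list of rows, each an object with "offset": the shift along the tool's x, y, z in mm, a list of three; "twist": the turn about the tool's z in rad; "grip": the opening, from 0 (shut) to 1 (fully open). In form: [{"offset": [dx, dy, dz], "twist": twist, "grip": grip}, ...]. A call has 1 to 5 rows; each row is the pose to reach, as a shift and turn from the pose commanded when the call began, along the tool's axes at that moment; what a row does not reach only later rows make up. A row lasts 1/12 s, in which the tool goes at most 41.7 mm and 7.16 degrees, less where a joint would pass 70% of its speed; a pose out of reach is approached as far as the arm can. A call with a gripper value outside its range is refused whole. The fingers move at their own pace and stop on an object; the grip force is fixed at half the most. Time passes only in rows, so rows that repeat a pose let the fingers close. It gives the time, the measured TCP pose, the force and the opening at its end, in the units of the state.
- manip.state(): the state, without advancing time (a new reading comes with each control period).
- manip.grab_frame(name): name is "scene" or "top"; returns the picture (400x640x3 uint8, blue, green, red); there is no depth.
- manip.get_calibration(name): a dict with "fx", "fy", "cx", "cy" (pixels), "T" (4x4, takes a point from camera to world coordinates). Camera axes: x right, y down, z forward; pixel columns grow to the right and rows downward; lengths in m; the calibration is good to about 2 mm. A picture is of the moment at which its call begins. get_calibration takes no time and is no camera call.
- manip.job_done(): hands the job in, once; it reports no verdict.
Trained networks look in the newest picture that a camera, given by its name, has taken for a name from the list of things; names that differ only in an ending like _2 or _b are one class to them, and where a whole thing is asked for, a point or a joint stands for the part that bears it (a point fixed in the world has none). Each returns a list of dicts, best first, with "p" (0 to 1); they miss things now and then, are a little off and sometimes report something else, mostly with a low value. They report only what shows in the picture. A call takes as long as a camera call.
- manip.boxes_of(query, camera): "xyz" ([x, y, z] in m, in the coordinates of the camera as it stood for that picture, good to about 4 mm: the middle of the surface that is visible of it).
- manip.tip_of(query, camera): "xyz" ([x, y, z] in m, in the coordinates of the camera as it stood for that picture, good to about 4 mm: a listed point, or the origin of a listed thing).
The state is a dict: "time": time; "joint_pos": joint angles; "joint_vel": joint speeds; "joint_efforts": joint torques, N m; "tool_pos": TCP position; "tool_rot": TCP orientation; "contact_force": force on the tool from outside, world axes, zero at the start; "ft_torque": the same for the moment, N m; "gripper_width": opening from 0.0 (shut) to 1.0 (fully open).
Only numpy, scipy, OpenCV 4.12 (cv2) and the standard library are available. Lean on these libraries where they do the work, as an engineer would, in place of code of your own. Each camera call takes 0.05 s, during which the arm holds its last target. There are 200 camera calls.

## Working session

There is one attempt and no reset: what is moved stays moved. The work goes in short steps, Python scripts to look and compute and a tool call to move; the robot and the scene stay as the last step left them, time stands still between calls to the robot, and variables do not carry over. Pictures are saved under pics/ and viewed, about 8 in all and at most 12, crops included, and the job is handed in when it is done.

Besides the shell and the picture viewer there is one more tool, called after "Emit:" by a JSON object that holds its "name" and its "arguments", one argument or row to a line. play_rows: Moves the arm, as the interface text tells. Its arguments: {"type":"object","properties":{"increments":{"type":"array"}},"required":["increments"]}

```bash
ls; mkdir -p pics
cat > h.py <<'E'
import numpy as np,cv2
from plant import manip
from scipy.spatial.transform import Rotation as R
def w(cam,p):
    T=np.array(manip.get_calibration(cam)["T"]);return (T@np.r_[p,1])[:3]
def pix(cam,P):
    c=manip.get_calibration(cam);q=np.linalg.inv(np.array(c["T"]))@np.r_[P,1]
    return np.array([c["fx"]*q[0]/q[2]+c["cx"],c["fy"]*q[1]/q[2]+c["cy"]])
def ray(cam,u,v,z):
    c=manip.get_calibration(cam);T=np.array(c["T"]);d=T[:3,:3]@np.array([(u-c["cx"])/c["fx"],(v-c["cy"])/c["fy"],1]);o=T[:3,3]
    return o+d*(z-o[2])/d[2]
def rot():
    s=manip.state();q=s["tool_rot"];return np.array(s["tool_pos"]),R.from_quat([q[1],q[2],q[3],q[0]]).as_matrix()
E
python3 - <<'E'
from h import *
for c in ("scene","top"):
    im=manip.grab_frame(c);cv2.imwrite(f"pics/{c}0.png",im)
    T=np.array(manip.get_calibration(c)["T"]);print(c,T.round(3).tolist(),manip.get_calibration(c)["fx"])
    for n in ["stage","bore","cup","key","collar","green_specimen","black_specimen","red_specimen"]:
        r=manip.tip_of(n,c)
        print(n,[(round(a["p"],2),w(c,a["xyz"]).round(4).tolist(),pix(c,w(c,a["xyz"])).round(0).tolist()) for a in r[:3]])
s=manip.state();print(s);p,M=rot();print(M.round(3))
E
```

```text
pics
scene [[-0.889, -0.295, 0.351, 0.072], [-0.458, 0.601, -0.655, 0.736], [-0.018, -0.743, -0.669, 0.811], [0.0, 0.0, 0.0, 1.0]] 451.92721947163994
stage [(0.97, [0.4411, -0.0492, -0.0015], [333.0, 215.0])]
bore [(0.67, [0.442, -0.0465, 0.0348], [332.0, 205.0])]
cup [(0.52, [0.4337, -0.3163, -0.0019], [374.0, 161.0])]
key [(0.69, [0.4206, -0.3397, 0.0041], [381.0, 157.0])]
collar [(0.51, [0.4319, -0.3133, 0.0217], [374.0, 156.0])]
green_specimen [(0.46, [0.5407, 0.1982, 0.0], [249.0, 266.0])]
black_specimen [(0.64, [0.4579, 0.3137, -0.0041], [252.0, 319.0]), (0.62, [0.4361, -0.3177, -0.0041], [373.0, 161.0])]
red_specimen [(0.61, [0.45, 0.177, -0.0013], [287.0, 274.0]), (0.26, [0.4305, -0.31, 0.0206], [374.0, 157.0])]
top [[-0.026, -0.996, 0.089, 0.388], [-1.0, 0.025, -0.012, 0.017], [0.01, -0.09, -0.996, 1.018], [0.0, 0.0, 0.0, 1.0]] 372.78511889559906
stage [(0.72, [0.4418, -0.0444, -0.0024], [333.0, 210.0])]
bore [(0.61, [0.4442, -0.0433, 0.0341], [333.0, 208.0])]
cup [(0.72, [0.4318, -0.3154, 0.0004], [432.0, 211.0])]
key [(0.91, [0.4199, -0.3333, 0.0031], [439.0, 215.0])]
coll
[... 397 characters left out ...]
80e-06,
        1.47601320e+00, -1.19030745e-01]), 'joint_vel': array([-9.04584395e-04,  2.61529496e-03, -5.49754033e-04,  4.15829923e-04,
       -1.25637559e-04,  9.44156468e-05]), 'joint_efforts': array([-1.15263632e-03, -3.93676865e+01, -3.70467174e+01, -1.48803406e-04,
        4.73546315e-04, -1.45533079e-05]), 'tool_pos': array([ 0.27004651, -0.56360861,  0.4046976 ]), 'tool_rot': array([-1.55738092e-05,  9.75144971e-01,  2.21567788e-01, -3.98591260e-06]), 'contact_force': array([-0.08178975, -0.75307577,  0.11669534]), 'ft_torque': array([-0.06663951,  0.03653525,  0.03900401]), 'gripper_width': 1.000989874213108}
[[ 0.902  0.432 -0.   ]
 [ 0.432 -0.902  0.   ]
 [-0.    -0.    -1.   ]]
```

View pics/top0.png

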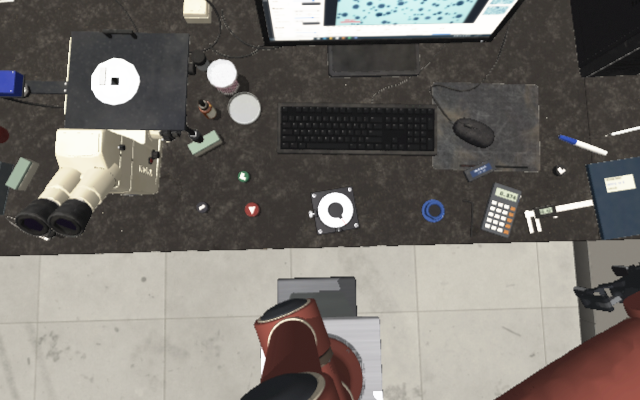

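View pics/scene0.png

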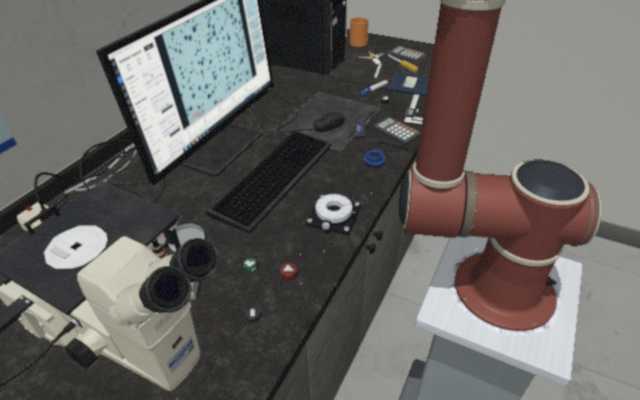

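Run:
```python
from h import *
t=cv2.imread("pics/top0.png");s=cv2.imread("pics/scene0.png")
c=lambda im,u,v,r:cv2.resize(im[v-r:v+r,u-r:u+r],(390,290) if 0 else (290,290),interpolation=cv2.INTER_CUBIC)
a=np.hstack([c(t,334,210,29),c(t,432,210,18)]);b=np.hstack([c(s,333,208,32),c(s,374,158,18)])
cv2.imwrite("pics/comp.png",np.vstack([a,b]))
```

```text
(no output)
```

View pics/comp.png

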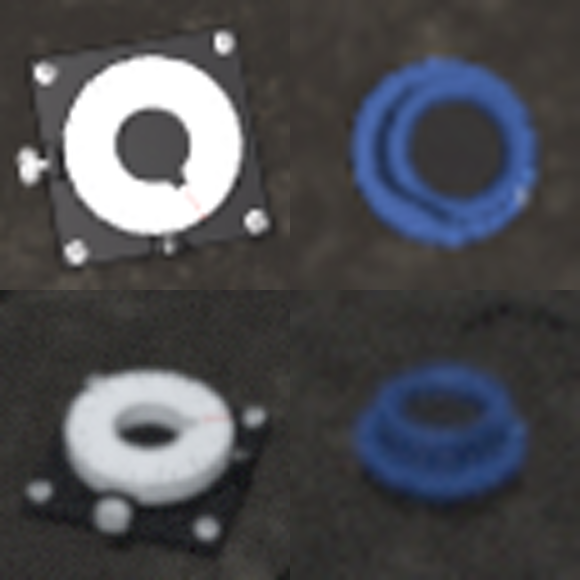

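Composite: turntable centre at top-pixel (335.6,210), keyway and red line towards lower right (rim end ≈ 345.8,224.4); the cup's white mark is at its right/lower-right edge (≈446.3,204).

Run:
```python
from h import *
t=cv2.imread("pics/top0.png").astype(float)
B,G,Rr=t[...,0],t[...,1],t[...,2]
def blob(m,off):
    ys,xs=np.nonzero(m);return xs+off[0],ys+off[1]
# turntable: bright white
sub=t[180:240,305:365]; m=(sub.min(2)>170).astype(np.uint8)
n,l,st,c=cv2.connectedComponentsWithStats(m);i=1+np.argmax(st[1:,4])
cn,_=cv2.findContours((l==i).astype(np.uint8),cv2.RETR_EXTERNAL,cv2.CHAIN_APPROX_NONE)
e=cv2.fitEllipse(cn[0]);ctr=np.array(e[0])+[305,180];print("table",e,ctr)
C=ray("top",*ctr,.036);print("C world",C)
red=(sub[...,2]-sub[...,1]); red[l*0+red<12]=0
ys,xs=np.nonzero(red);P=[]
for y,x in zip(ys,xs):
    Q=ray("top",x+305,y+180,.036)-C; r=np.hypot(*Q[:2])
    if .02<r<.047: P.append((red[y,x],*Q[:2])); print(x+305,y+180,red[y,x],r.round(4),np.degrees(np.arctan2(Q[1],Q[0])).round(1))
P=np.array(P);print("red ang",np.degrees(np.arctan2((P[:,0]*P[:,2]).sum(),(P[:,0]*P[:,1]).sum())))
# dark keyway in annulus r 22..27
for y in range(180,240):
  for x in range(305,365):
    Q=ray("top",x,y,.036)-C;r=np.hypot(*Q[:2])
    if .0225<r<.0275 and t[y,x].mean()<215: print("kw",x,y,t[y,x].mean().round(),r.round(4),np.degrees(np.arctan2(Q[1],Q[0])).round(1))
# stage bolts
# cup
sub=t[190:232,412:452]; blue=(sub[...,0]-sub[...,2]>40).astype(np.uint8)
cn,_=cv2.findContours(blue,cv2.RETR_EXTERNAL,cv2.CHAIN_APPROX_NONE);k=max(cn,key=cv2.contourArea)
e=cv2.fitEllipse(cv2.convexHull(k));ctr=np.array(e[0])+[412,190];print("cup",e,ctr)
D=ray("top",*ctr,.014);print("cup w",D, ray("top",*ctr,.02))
for y in range(190,232):
  for x in range(412,452):
    Q=ray("top",x,y,.016)-D;r=np.hypot(*Q[:2])
    if .022<r<.034 and t[y,x,2]>95 : print("wh",x,y,t[y,x],r.round(4),np.degrees(np.arctan2(Q[1],Q[0])).round(1))
for n,r in (("stage",0),("key",0),("cup",0)):
  pass
```

```text
table ((30.007722854614258, 29.556900024414062), (34.38854217529297, 34.63431930541992), 15.78271770477295) [335.00772285 209.55690002]
C world [ 0.44091619 -0.04734505  0.036     ]
342 219 13.0 0.0309 -145.1
342 220 15.0 0.033 -147.9
343 220 15.0 0.0346 -144.2
343 221 16.0 0.0367 -146.7
344 221 13.0 0.0382 -143.5
344 222 28.0 0.0403 -145.8
345 224 32.0 0.0461 -147.0
red ang -146.00212195104186
kw 341 216 106.0 0.0231 -138.7
kw 340 217 73.0 0.0236 -147.8
kw 341 217 81.0 0.0251 -142.8
kw 342 217 203.0 0.0269 -138.4
kw 340 218 133.0 0.0258 -151.1Traceback (most recent call last):
  File "<stdin>", line 21, in <module>
  File "h.py", line 10, in ray
    c=manip.get_calibration(cam);T=np.array(c["T"]);d=T[:3,:3]@np.array([(u-c["cx"])/c["fx"],(v-c["cy"])/c["fy"],1]);o=T[:3,3]
ValueError: time passes only in moves, steps and waits
```

```bash
python3 - <<'E'
s=open("h.py").read()
s=s.replace("def w(","""import json,os
_c={}
def cal(n):
    if n not in _c: _c[n]=manip.get_calibration(n)
    return _c[n]
def w(""").replace("manip.get_calibration(cam)","cal(cam)")
open("h.py","w").write(s)
E
python3 - <<'E'
from h import *
t=cv2.imread("pics/top0.png").astype(float)
sub=t[190:232,412:452]; blue=(sub[...,0]-sub[...,2]>40).astype(np.uint8)
cn,_=cv2.findContours(blue,cv2.RETR_EXTERNAL,cv2.CHAIN_APPROX_NONE);k=max(cn,key=cv2.contourArea)
e=cv2.fitEllipse(cv2.convexHull(k));ctr=np.array(e[0])+[412,190];print("cup",e,ctr)
D=ray("top",*ctr,.014);print("cup w",D)
for y in range(190,232):
  for x in range(412,452):
    Q=ray("top",x,y,.016)-D;r=np.hypot(*Q[:2])
    if .022<r<.034 and t[y,x,2]>95 : print("wh",x,y,t[y,x],r.round(4),np.degrees(np.arctan2(Q[1],Q[0])).round(1))
# scene: white mark and cup
s=cv2.imread("pics/scene0.png").astype(float)
for y in range(140,176):
  for x in range(356,392):
    Q=ray("scene",x,y,.016)-D;r=np.hypot(*Q[:2])
    if .022<r<.034 and s[y,x,2]>s[...,2][140:176,356:392].max()-25: print("swh",x,y,s[y,x],r.round(4),np.degrees(np.arctan2(Q[1],Q[0])).round(1))
# specimens: top bright/white faces
for n,u,v in (("green",245,176),("red",252,210),("black",203,207)):
    print(n); print(t[v-8:v+9,u-8:u+9].mean(2).astype(int) if 0 else "", ray("top",u,v,.018))
C=np.array([.4415,-.0463,.036])
for n in("top","scene"):print(pix(n,C))
# scene red line
for y in range(185,230):
  for x in range(305,365):
    if s[y,x,2]-s[y,x,1]>14:
      Q=ray("scene",x,y,.036)-C;print("r",x,y,s[y,x,2]-s[y,x,1],np.hypot(*Q[:2]).round(4),np.degrees(np.arctan2(Q[1],Q[0])).round(1))
E
```

```text
cup ((20.707582473754883, 20.392099380493164), (22.48861312866211, 23.158151626586914), 139.65113830566406) [432.70758247 210.39209938]
cup w [ 0.4332385  -0.31310842  0.014     ]
wh 442 215 [178. 126. 104.] 0.0272 -118.9
wh 442 216 [176. 137. 120.] 0.0285 -123.8
swh 369 151 [100.  65.  48.] 0.0331 -43.1
swh 370 151 [107.  67.  50.] 0.0322 -48.1
swh 371 151 [108.  67.  46.] 0.0314 -53.4
swh 372 151 [107.  67.  47.] 0.031 -58.9
swh 373 151 [108.  66.  46.] 0.0309 -64.5
swh 374 151 [113.  70.  50.] 0.0311 -70.1
swh 375 151 [117.  74.  54.] 0.0315 -75.5
swh 376 151 [119.  72.  50.] 0.0322 -80.8
swh 377 151 [117.  70.  47.] 0.0332 -85.8
swh 366 152 [63. 50. 49.] 0.0334 -24.5
swh 367 152 [95. 63. 51.] 0.0315 -28.8
swh 368 152 [112.  68.  49.] 0.0299 -33.5
swh 369 152 [107.  61.  41.] 0.0284 -38.7
swh 370 152 [98. 61. 42.] 0.0273 -44.4
swh 372 152 [87. 56. 41.] 0.0259 -57.1
swh 374 152 [85. 53. 41.] 0.0258 -70.4
swh 375 152 [89. 56. 42.] 0.0263 -77.0
swh 376 152 [93. 56. 42.] 0.0271 -83.2
swh 377 152 [99. 62. 44.] 0.0283 -88.9
swh 379 152 [113.  67.  47.] 0.0313 -99.0
swh 380 152 [118.  71
[... 3275 characters left out ...]
2.] 0.0336 158.0
swh 369 163 [110.  65.  44.] 0.0337 88.0
swh 370 163 [111.  63.  41.] 0.0325 92.6
swh 371 163 [116.  70.  43.] 0.0314 97.5
swh 372 163 [117.  69.  44.] 0.0306 102.6
swh 373 163 [119.  71.  49.] 0.0301 108.1
swh 374 163 [117.  67.  45.] 0.0299 113.6
swh 375 163 [117.  71.  48.] 0.0299 119.2
swh 376 163 [118.  70.  43.] 0.0302 124.8
swh 377 163 [121.  73.  49.] 0.0308 130.1
swh 378 163 [122.  71.  46.] 0.0316 135.3
green
 [0.53872549 0.1920707  0.018     ]
red
 [0.44626664 0.17415133 0.018     ]
black
 [0.45759046 0.3051173  0.018     ]
[334.60550103 209.34589186]
[332.42810342 204.87299389]
r 346 204 15.0 0.0351 -148.4
r 347 204 16.0 0.0376 -148.8
r 348 204 15.0 0.0402 -149.1
```

```bash
cat >> h.py <<'E'
def go(x,y,z,yaw):
    "yaw: world heading (deg) of tool y"
    p,M=rot();s=manip.state();o=M.T@(np.array([x,y,z])-p)*1000
    c=np.degrees(np.arctan2(M[1,1],M[0,1]));d=(yaw-c+90)%180-90
    print("t",round(s["time"],2),"pos",(p*1000).round(1),"yaw",c.round(2),"tilt",M[2].round(4),"F",np.round(s["contact_force"],1),"Tq",np.round(s["ft_torque"],2),"w",round(s["gripper_width"],3),"q6",round(s["joint_pos"][5],2))
    print("OFFSET",o.round(1),"TWIST",-np.radians(d).round(4))
E
python3 -c "
from h import *
go(.433,-.315,.26,-31)"
```

```text
t 0.9 pos [ 270.  -563.6  404.7] yaw -64.4 tilt [-0. -0. -1.] F [-0.1 -0.8  0.1] Tq [-0.07  0.04  0.04] w 1.001 q6 -0.12
OFFSET [ 254.4 -153.8  144.7] TWIST -0.5829
```

Emit:
{"name": "play_rows", "arguments": {
  "increments": [
    {"offset": [254.4, -153.8, 144.7], "twist": -0.583, "grip": 1},
    {"offset": [254.4, -153.8, 144.7], "twist": -0.583, "grip": 1},
    {"offset": [254.4, -153.8, 144.7], "twist": -0.583, "grip": 1},
    {"offset": [254.4, -153.8, 144.7], "twist": -0.583, "grip": 1},
    {"offset": [254.4, -153.8, 144.7], "twist": -0.583, "grip": 1}
  ]
}}

```text
time: 1.32
tool_pos: [0.3733, -0.4055, 0.3129]
tool_rot: [0.0, 0.869, 0.495, 0.0]
contact_force: [0.8, -0.9, 1.0]
gripper_width: 1.0
```

```bash
python3 -c "
from h import *
go(.433,-.315,.26,-31)"
```

```text
t 1.32 pos [ 373.3 -405.5  312.9] yaw -30.72 tilt [-2.e-04  6.e-04 -1.e+00] F [ 0.8 -0.9  1. ] Tq [-0.07 -0.03 -0.  ] w 1.0 q6 -0.43
OFFSET [108.3   5.1  52.9] TWIST 0.0049
```

Emit:
{"name": "play_rows", "arguments": {
  "increments": [
    {"offset": [108.3, 5.1, 52.9], "twist": 0, "grip": 1},
    {"offset": [108.3, 5.1, 52.9], "twist": 0, "grip": 1},
    {"offset": [108.3, 5.1, 52.9], "twist": 0, "grip": 1},
    {"offset": [108.3, 5.1, 52.9], "twist": 0, "grip": 1}
  ]
}}

```text
time: 1.65
tool_pos: [0.4338, -0.3116, 0.2563]
tool_rot: [-0.004, 0.869, 0.495, -0.0]
contact_force: [0.5, 0.9, -0.2]
gripper_width: 1.005
```

Run:
```python
from h import *
go(.433,-.315,.190,-31)
im=manip.grab_frame("top");a=im[170:250,385:485]
im2=manip.grab_frame("scene");b=im2[115:195,325:425]
cv2.imwrite("pics/pre.png",np.hstack([cv2.resize(a,(400,320),interpolation=2),cv2.resize(b,(400,320),interpolation=2)]))
for n in ("cup","key","collar"):
  for c in("top","scene"):print(n,c,[(round(r["p"],2),w(c,r["xyz"]).round(4)) for r in manip.tip_of(n,c)[:2]])
```

```text
t 1.65 pos [ 433.8 -311.6  256.3] yaw -30.7 tilt [ 0.0037 -0.0071 -1.    ] F [ 0.5  0.9 -0.2] Tq [ 0.02 -0.02 -0.02] w 1.005 q6 -0.23
OFFSET [-3.6  1.6 66.3] TWIST 0.0053
cup top [(0.73, array([ 0.4342, -0.3121, -0.001 ]))]
cup scene [(0.83, array([ 4.351e-01, -3.149e-01, -4.000e-04]))]
key top [(0.58, array([ 0.4195, -0.3358,  0.0046]))]
key scene [(0.65, array([ 0.419 , -0.3402,  0.0029]))]
collar top [(0.83, array([ 0.4334, -0.3089,  0.0309]))]
collar scene [(0.56, array([ 0.4309, -0.313 ,  0.0195]))]
```

View pics/pre.png

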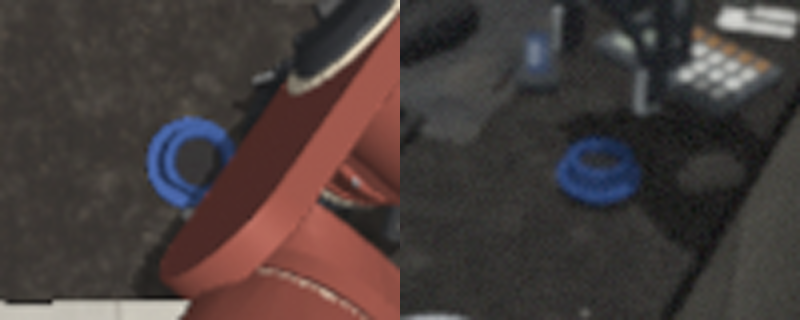

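Run:
```python
from h import *
print(pix("scene",np.array([.433,-.313,.1])))
go(.4336,-.3144,.190,-31.5)
```

```text
[375.75325642 133.03010136]
t 2.05 pos [ 432.6 -318.   261.6] yaw -31.1 tilt [-5.0e-04  1.7e-03 -1.0e+00] F [ 0.2  0.4 -0.6] Tq [-0.    0.02 -0.01] w 0.999 q6 -0.23
OFFSET [ 3.6 -1.1 71.6] TWIST 0.007
```

Emit:
{"name": "play_rows", "arguments": {
  "increments": [
    {"offset": [0.8, 0, 35], "twist": 0, "grip": 1},
    {"offset": [0.8, 0, 60], "twist": 0, "grip": 1},
    {"offset": [0.8, 0, 70], "twist": 0, "grip": 1},
    {"offset": [0.8, 0, 70], "twist": 0, "grip": 1},
    {"offset": [0.8, 0, 70], "twist": 0, "grip": 1}
  ]
}}

```text
time: 2.47
tool_pos: [0.4332, -0.3166, 0.1909]
tool_rot: [-0.0, 0.871, 0.492, -0.0]
contact_force: [0.2, -0.5, -0.0]
gripper_width: 0.999
```

```bash
python3 -c "
from h import *
go(.4336,-.3144,.190,-31.5)"
```

```text
t 2.47 pos [ 433.2 -316.6  190.9] yaw -31.04 tilt [ 1.e-04 -3.e-04 -1.e+00] F [ 0.2 -0.5 -0. ] Tq [ 0.01 -0.02 -0.03] w 0.999 q6 -0.23
OFFSET [ 2.1 -0.8  0.9] TWIST 0.008
```

Emit:
{"name": "play_rows", "arguments": {
  "increments": [
    {"offset": [2, -0.8, 0.9], "twist": 0, "grip": 0.55},
    {"offset": [2, -0.8, 0.9], "twist": 0, "grip": 0.3},
    {"offset": [2, -0.8, 0.9], "twist": 0, "grip": 0},
    {"offset": [2, -0.8, 0.9], "twist": 0, "grip": 0},
    {"offset": [2, -0.8, 0.9], "twist": 0, "grip": 0}
  ]
}}

```text
time: 2.88
tool_pos: [0.4343, -0.3145, 0.1914]
tool_rot: [0.001, 0.87, 0.493, 0.0]
contact_force: [-0.3, -0.1, 6.0]
gripper_width: 0.474
```

```bash
python3 -c "
from h import *
go(.4336,-.3144,.190,-31.5)"
```

```text
t 2.88 pos [ 434.3 -314.5  191.4] yaw -30.99 tilt [-7.0e-04  2.9e-03 -1.0e+00] F [-0.3 -0.1  6. ] Tq [ 0.06  0.04 -0.  ] w 0.474 q6 -0.22
OFFSET [-0.3 -0.6  1.4] TWIST 0.009
```

Emit:
{"name": "play_rows", "arguments": {
  "increments": [
    {"offset": [0, 0, -1], "twist": 0, "grip": 0},
    {"offset": [0, 0, -20], "twist": 0, "grip": 0},
    {"offset": [0, 0, -60], "twist": 0, "grip": 0},
    {"offset": [0, 0, -80], "twist": 0, "grip": 0},
    {"offset": [0, 0, -80], "twist": 0, "grip": 0}
  ]
}}

```text
time: 3.3
tool_pos: [0.4351, -0.3152, 0.2753]
tool_rot: [0.005, 0.87, 0.492, 0.001]
contact_force: [0.7, -2.0, 0.0]
gripper_width: 0.473
```

```bash
python3 -c "
from h import *
go(.4415,-.0465,.27,-56.5)"
```

```text
t 3.3 pos [ 435.1 -315.2  275.3] yaw -30.99 tilt [-0.0021  0.0095 -1.    ] F [ 0.7 -2.   0. ] Tq [-0.02 -0.03 -0.01] w 0.473 q6 -0.22
OFFSET [ 233.7 -132.9    3.6] TWIST 0.4452
```

Emit:
{"name": "play_rows", "arguments": {
  "increments": [
    {"offset": [233.7, -132.9, 2], "twist": 0.445, "grip": 0},
    {"offset": [233.7, -132.9, 2], "twist": 0.445, "grip": 0},
    {"offset": [233.7, -132.9, 2], "twist": 0.445, "grip": 0},
    {"offset": [233.7, -132.9, 2], "twist": 0.445, "grip": 0},
    {"offset": [233.7, -132.9, 2], "twist": 0.445, "grip": 0}
  ]
}}

```text
time: 3.72
tool_pos: [0.4375, -0.1092, 0.2667]
tool_rot: [-0.001, 0.958, 0.286, -0.001]
contact_force: [1.6, 0.7, -1.0]
gripper_width: 0.477
```

```bash
python3 -c "
from h import *
go(.4415,-.0465,.27,-56.5)"
```

```text
t 3.72 pos [ 437.5 -109.2  266.7] yaw -56.73 tilt [-0.0011 -0.002  -1.    ] F [ 1.6  0.7 -1. ] Tq [ 0.05 -0.    0.02] w 0.477 q6 0.58
OFFSET [ 37.7 -50.2  -3.3] TWIST -0.004
```

Emit:
{"name": "play_rows", "arguments": {
  "increments": [
    {"offset": [37.7, -50.2, -2], "twist": 0, "grip": 0},
    {"offset": [37.7, -50.2, -2], "twist": 0, "grip": 0},
    {"offset": [37.7, -50.2, -2], "twist": 0, "grip": 0},
    {"offset": [37.7, -50.2, -2], "twist": 0, "grip": 0},
    {"offset": [37.7, -50.2, -2], "twist": 0, "grip": 0}
  ]
}}

```text
time: 4.13
tool_pos: [0.4419, -0.0484, 0.2693]
tool_rot: [-0.0, 0.958, 0.288, -0.001]
contact_force: [1.4, 0.9, -1.9]
gripper_width: 0.473
```

Run:
```python
from h import *
a=manip.grab_frame("top");b=manip.grab_frame("scene")
cv2.imwrite("pics/f_scene.png",b);cv2.imwrite("pics/f_top.png",a)
go(.4415,-.0465,.27,-56.5)
print("exp",pix("scene",np.array([.4415,-.0465,.10])))
for n in ("cup","key","collar","bore"):
  for c in("top","scene"):print(n,c,[(round(r["p"],2),w(c,r["xyz"]).round(4)) for r in manip.tip_of(n,c)[:2]])
go(.4415,-.0465,.27,-56.5)
b=b[120:240,260:410];a=a[150:270,260:410]
cv2.imwrite("pics/held.png",np.hstack([cv2.resize(a,(400,320),interpolation=2),cv2.resize(b,(400,320),interpolation=2)]))
```

```text
t 4.23 pos [442.2 -49.2 269.7] yaw -56.58 tilt [-8.e-04 -5.e-04 -1.e+00] F [ 0.5  0.  -1.7] Tq [-0.02 -0.02  0.05] w 0.474 q6 0.71
OFFSET [ 0.9 -2.6 -0.3] TWIST -0.0013
exp [332.65754109 185.55367308]
cup top [(0.19, array([ 0.4439, -0.0455,  0.0367]))]
cup scene [(0.57, array([ 0.4446, -0.051 ,  0.0752]))]
key top [(0.18, array([ 0.5401,  0.2017, -0.0021]))]
key scene [(0.62, array([ 0.4199, -0.0663,  0.0826]))]
collar top []
collar scene [(0.69, array([ 0.441 , -0.0444,  0.1006]))]
bore top [(0.84, array([ 0.4445, -0.0445,  0.0361]))]
bore scene [(0.82, array([ 0.4421, -0.0461,  0.0334]))]
t 4.63 pos [442.3 -48.7 270.2] yaw -56.53 tilt [-0. -0. -1.] F [-0.   0.9 -1.1] Tq [-0.03  0.01  0.01] w 0.475 q6 0.71
OFFSET [ 0.5 -2.3  0.2] TWIST -0.0005
```

View pics/held.png

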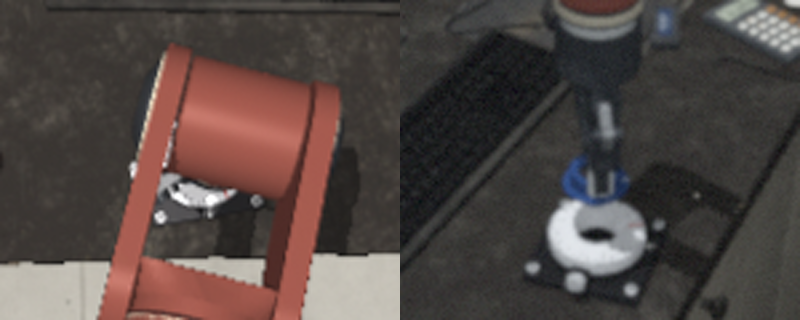

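```bash
python3 -c "
from h import *
go(.4424,-.046,.232,-56.5)"
```

```text
t 4.63 pos [442.3 -48.7 270.2] yaw -56.53 tilt [-0. -0. -1.] F [-0.   0.9 -1.1] Tq [-0.03  0.01  0.01] w 0.475 q6 0.71
OFFSET [ 1.6 -2.2 38.2] TWIST -0.0005
```

Emit:
{"name": "play_rows", "arguments": {
  "increments": [
    {"offset": [1.6, -2.2, 15], "twist": 0, "grip": 0},
    {"offset": [1.6, -2.2, 30], "twist": 0, "grip": 0},
    {"offset": [1.6, -2.2, 38], "twist": 0, "grip": 0},
    {"offset": [1.6, -2.2, 38], "twist": 0, "grip": 0},
    {"offset": [1.6, -2.2, 38], "twist": 0, "grip": 0}
  ]
}}

```text
time: 5.05
tool_pos: [0.4423, -0.0457, 0.2319]
tool_rot: [-0.0, 0.958, 0.288, -0.0]
contact_force: [0.4, -0.5, -1.0]
gripper_width: 0.474
```

Run:
```python
from h import *
b=manip.grab_frame("scene")
go(.4424,-.046,.232,-56.5)
cv2.imwrite("pics/near_s.png",b)
b=b[160:250,275:390]
cv2.imwrite("pics/near.png",cv2.resize(b,(690,540),interpolation=2))
```

```text
t 5.1 pos [442.6 -45.7 232.7] yaw -56.5 tilt [ 3.e-04  3.e-04 -1.e+00] F [ 0.7  0.4 -1.7] Tq [-0.04 -0.05  0.06] w 0.472 q6 0.72
OFFSET [-0.3  0.1  0.7] TWIST 0.0001
```

View pics/near.png

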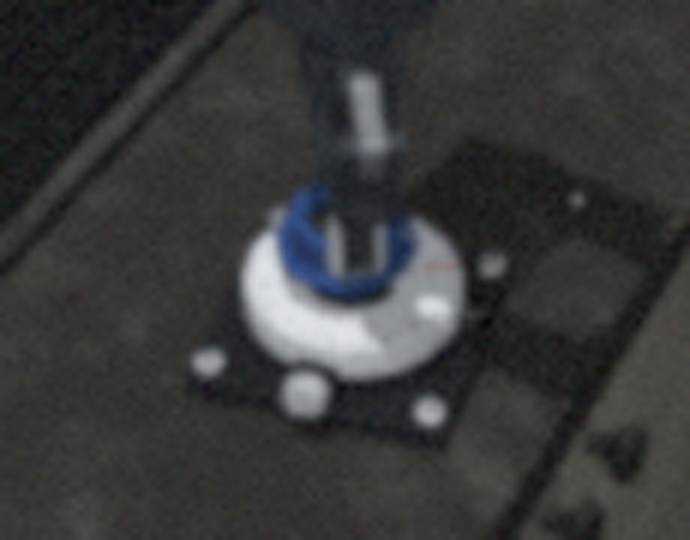

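Run:
```python
from h import *
from scipy.optimize import least_squares
def circ(c,z,r,n=72):
    a=np.linspace(0,2*np.pi,n,endpoint=False);return np.array([pix("scene",np.array([c[0]+r*np.cos(t),c[1]+r*np.sin(t),z])) for t in a])
b0=cv2.imread("pics/scene0.png");b1=cv2.imread("pics/near_s.png")
def cost(im,c,z,r,ch):
    g=cv2.GaussianBlur(ch(im.astype(np.float32)),(0,0),.6)
    P0=circ(c,z,r-.0025);P1=circ(c,z,r+.0025)
    f=lambda P:cv2.remap(g,P[:,0].astype(np.float32).reshape(1,-1),P[:,1].astype(np.float32).reshape(1,-1),cv2.INTER_LINEAR)[0]
    return f(P0)-f(P1)
def best(im,z,r,ch,c0,sel=None):
    res=[]
    for dx in np.arange(-.006,.0061,.001):
        for dy in np.arange(-.006,.0061,.001):
            d=np.clip(cost(im,(c0[0]+dx,c0[1]+dy),z,r,ch),0,60);res.append((d.mean(),c0[0]+dx,c0[1]+dy))
    res.sort(reverse=True);k=np.array(res[:8]);return k[0].round(4),k[:,1:].mean(0).round(4)
gray=lambda i:i.mean(2); blue=lambda i:(i[...,0]-i[...,2])
print("table scene0",best(b0,.036,.046,gray,(.442,-.0465)))
print("table near",best(b1,.036,.046,gray,(.442,-.0465)))
print("bore scene0",best(b0,.036,.021,lambda i:-gray(i),(.442,-.0465)))
for z in(.0555,.0575):print("flange near",best(b1,z,.031,blue,(.4425,-.0457)))
print("cup0 scene",best(b0,.015,.031,blue,(.4336,-.3144)))
```

```text
table scene0 (array([ 5.03017e+01,  4.38000e-01, -4.45000e-02]), array([ 0.4385, -0.0445]))
table near (array([32.644 ,  0.437 , -0.0435]), array([ 0.4369, -0.0432]))
bore scene0 (array([44.2364,  0.438 , -0.0445]), array([ 0.4381, -0.0446]))
flange near (array([20.3966,  0.4405, -0.0427]), array([ 0.4404, -0.0428]))
flange near (array([20.3786,  0.4395, -0.0407]), array([ 0.4394, -0.0408]))
cup0 scene (array([25.5407,  0.4296, -0.3084]), array([ 0.4297, -0.3093]))
```

```bash
python3 -c "
from h import *
go(.4414,-.0475,.2235,-56.5)"
```

```text
t 5.1 pos [442.6 -45.7 232.7] yaw -56.5 tilt [ 3.e-04  3.e-04 -1.e+00] F [ 0.7  0.4 -1.7] Tq [-0.04 -0.05  0.06] w 0.472 q6 0.72
OFFSET [-2.   0.8  9.2] TWIST 0.0001
```

Emit:
{"name": "play_rows", "arguments": {
  "increments": [
    {"offset": [-2, 0.8, 2], "twist": 0, "grip": 0},
    {"offset": [-2, 0.8, 4], "twist": 0, "grip": 0},
    {"offset": [-2, 0.8, 6], "twist": 0, "grip": 0},
    {"offset": [-2, 0.8, 8], "twist": 0, "grip": 0},
    {"offset": [-2, 0.8, 8], "twist": 0, "grip": 0}
  ]
}}

```text
time: 5.52
tool_pos: [0.4417, -0.0476, 0.2256]
tool_rot: [0.0, 0.958, 0.288, -0.0]
contact_force: [-4.5, 0.1, 6.1]
gripper_width: 0.475
```

```bash
python3 -c "
from h import *
go(.4414,-.0475,.2235,-56.5)"
```

```text
t 5.52 pos [441.7 -47.6 225.6] yaw -56.49 tilt [-2.e-04  3.e-04 -1.e+00] F [-4.5  0.1  6.1] Tq [ 0.07  0.65 -0.01] w 0.475 q6 0.71
OFFSET [-0.2 -0.3  2.1] TWIST 0.0003
```

Emit:
{"name": "play_rows", "arguments": {
  "increments": [
    {"offset": [-1.3, -0.8, 0], "twist": 0, "grip": 0},
    {"offset": [-1.3, -0.8, 0.5], "twist": 0, "grip": 0},
    {"offset": [-1.3, -0.8, 0.5], "twist": 0, "grip": 0}
  ]
}}

```text
time: 5.77
tool_pos: [0.4395, -0.0474, 0.2234]
tool_rot: [-0.0, 0.958, 0.288, -0.0]
contact_force: [-0.1, -0.6, -0.9]
gripper_width: 0.478
```

```bash
python3 -c "
from h import *
go(.4414,-.0475,.2235,-56.5)"
```

```text
t 5.77 pos [439.5 -47.4 223.4] yaw -56.5 tilt [-2.e-04 -3.e-04 -1.e+00] F [-0.1 -0.6 -0.9] Tq [-0.03 -0.03  0.03] w 0.478 q6 0.71
OFFSET [ 1.6  1.1 -0.1] TWIST 0.0001
```

Emit:
{"name": "play_rows", "arguments": {
  "increments": [
    {"offset": [0, 0, 0.7], "twist": 0, "grip": 0},
    {"offset": [0, 0, 1.4], "twist": 0, "grip": 0},
    {"offset": [0, 0, 2], "twist": 0, "grip": 0},
    {"offset": [0, 0, 2.5], "twist": 0, "grip": 0}
  ]
}}

```text
time: 6.1
tool_pos: [0.4396, -0.0474, 0.221]
tool_rot: [-0.0, 0.958, 0.288, -0.0]
contact_force: [-0.4, 0.1, -0.6]
gripper_width: 0.475
```

```bash
python3 -c "
from h import *
go(.4414,-.0475,.2235,-56.5)"
```

```text
t 6.1 pos [439.6 -47.4 221. ] yaw -56.49 tilt [-2.e-04 -3.e-04 -1.e+00] F [-0.4  0.1 -0.6] Tq [-0.    0.02  0.  ] w 0.475 q6 0.71
OFFSET [ 1.5  1.  -2.5] TWIST 0.0001
```

Emit:
{"name": "play_rows", "arguments": {
  "increments": [
    {"offset": [0, 0, 0.8], "twist": 0, "grip": 0},
    {"offset": [0, 0, 1.6], "twist": 0, "grip": 0},
    {"offset": [0, 0, 2.4], "twist": 0, "grip": 0},
    {"offset": [0, 0, 2.4], "twist": 0, "grip": 0}
  ]
}}

```text
time: 6.43
tool_pos: [0.4396, -0.0474, 0.2186]
tool_rot: [-0.0, 0.958, 0.288, -0.0]
contact_force: [-0.2, -0.3, -1.3]
gripper_width: 0.472
```

```bash
python3 -c "
from h import *
go(.4414,-.0475,.2155,-56.5)"
```

```text
t 6.43 pos [439.6 -47.4 218.6] yaw -56.49 tilt [-3.e-04 -4.e-04 -1.e+00] F [-0.2 -0.3 -1.3] Tq [-0.01  0.04 -0.01] w 0.472 q6 0.71
OFFSET [1.5 1.1 3.1] TWIST 0.0001
```

Emit:
{"name": "play_rows", "arguments": {
  "increments": [
    {"offset": [0, 0, 0.8], "twist": 0, "grip": 0},
    {"offset": [0, 0, 1.6], "twist": 0, "grip": 0},
    {"offset": [0, 0, 2.4], "twist": 0, "grip": 0},
    {"offset": [0, 0, 3.2], "twist": 0, "grip": 0},
    {"offset": [0, 0, 3.2], "twist": 0, "grip": 0}
  ]
}}

```text
time: 6.85
tool_pos: [0.4396, -0.0475, 0.2154]
tool_rot: [-0.0, 0.958, 0.288, -0.0]
contact_force: [0.8, -0.2, -1.8]
gripper_width: 0.475
```

```bash
python3 -c "
from h import *
go(.4414,-.0475,.2145,-56.5)"
```

```text
t 6.85 pos [439.6 -47.5 215.4] yaw -56.49 tilt [-2.e-04 -3.e-04 -1.e+00] F [ 0.8 -0.2 -1.8] Tq [-0.    0.02  0.03] w 0.475 q6 0.71
OFFSET [1.5 1.  0.9] TWIST 0.0001
```

Emit:
{"name": "play_rows", "arguments": {
  "increments": [
    {"offset": [0, 0, 0.5], "twist": 0, "grip": 0},
    {"offset": [0, 0, 1], "twist": 0, "grip": 0},
    {"offset": [0, 0, 1.5], "twist": 0, "grip": 0},
    {"offset": [0, 0, 1.5], "twist": 0, "grip": 0}
  ]
}}

```text
time: 7.18
tool_pos: [0.4399, -0.0475, 0.2152]
tool_rot: [-0.0, 0.958, 0.288, -0.0]
contact_force: [-5.7, 2.3, 6.9]
gripper_width: 0.477
```

```bash
python3 -c "
from h import *
go(.4414,-.0475,.2145,-56.5)"
```

```text
t 7.18 pos [439.9 -47.5 215.2] yaw -56.48 tilt [-8.e-04 -7.e-04 -1.e+00] F [-5.7  2.3  6.9] Tq [0.21 0.86 0.  ] w 0.477 q6 0.71
OFFSET [1.3 0.8 0.7] TWIST 0.0003
```

Emit:
{"name": "play_rows", "arguments": {
  "increments": [
    {"offset": [-0.7, -0.4, 0], "twist": 0, "grip": 0},
    {"offset": [-0.7, -0.4, 0], "twist": 0, "grip": 0},
    {"offset": [-0.7, -0.4, 0], "twist": 0, "grip": 0}
  ]
}}

```text
time: 7.43
tool_pos: [0.4394, -0.0475, 0.2152]
tool_rot: [0.0, 0.958, 0.288, 0.001]
contact_force: [-1.7, 0.4, 6.0]
gripper_width: 0.475
```

```bash
python3 -c "
from h import *
go(.4414,-.0475,.2145,-56.5)"
```

```text
t 7.43 pos [439.4 -47.5 215.2] yaw -56.5 tilt [ 1.3e-03  7.0e-04 -1.0e+00] F [-1.7  0.4  6. ] Tq [0.27 0.35 0.04] w 0.475 q6 0.71
OFFSET [1.7 1.1 0.7] TWIST 0.0
```

Emit:
{"name": "play_rows", "arguments": {
  "increments": [
    {"offset": [0, 0, 0.3], "twist": 0.035, "grip": 0},
    {"offset": [0, 0, 0.3], "twist": 0, "grip": 0},
    {"offset": [0, 0, 0.3], "twist": -0.035, "grip": 0},
    {"offset": [0, 0, 0.3], "twist": 0, "grip": 0},
    {"offset": [0, 0, 0.3], "twist": 0, "grip": 0}
  ]
}}

```text
time: 7.85
tool_pos: [0.4398, -0.0478, 0.2152]
tool_rot: [0.001, 0.958, 0.288, 0.001]
contact_force: [-0.9, 0.6, 4.3]
gripper_width: 0.474
```

```bash
python3 -c "
from h import *
go(.4414,-.0475,.2145,-56.5)"
```

```text
t 7.85 pos [439.8 -47.8 215.2] yaw -56.55 tilt [ 0.0019  0.0023 -1.    ] F [-0.9  0.6  4.3] Tq [ 0.13  0.17 -0.07] w 0.474 q6 0.71
OFFSET [1.5 0.7 0.7] TWIST -0.0008
```

Emit:
{"name": "play_rows", "arguments": {
  "increments": [
    {"offset": [0, 0, -0.3], "twist": 0, "grip": 0.6},
    {"offset": [0, 0, -0.3], "twist": 0, "grip": 0.8},
    {"offset": [0, 0, -0.3], "twist": 0, "grip": 0.9},
    {"offset": [0, 0, -0.3], "twist": 0, "grip": 0.9}
  ]
}}

```text
time: 8.18
tool_pos: [0.4387, -0.0475, 0.2138]
tool_rot: [-0.0, 0.958, 0.288, -0.0]
contact_force: [1.0, -0.4, 0.4]
gripper_width: 0.9
```

Emit:
{"name": "play_rows", "arguments": {
  "increments": [
    {"offset": [0, 0, -20], "twist": 0, "grip": 0.9},
    {"offset": [0, 0, -60], "twist": 0, "grip": 0.9},
    {"offset": [0, 0, -70], "twist": 0, "grip": 0.9}
  ]
}}

```text
time: 8.43
tool_pos: [0.4402, -0.0479, 0.2889]
tool_rot: [0.002, 0.958, 0.288, 0.003]
contact_force: [0.8, -0.5, 1.6]
gripper_width: 0.902
```

```bash
python3 -c "
from h import *
go(.540,.199,.285,-56.5)"
```

```text
t 8.43 pos [440.2 -47.9 288.9] yaw -56.49 tilt [ 0.0045  0.0053 -1.    ] F [ 0.8 -0.5  1.6] Tq [-0.05 -0.    0.03] w 0.902 q6 0.71
OFFSET [ 219.5 -150.8    4.1] TWIST 0.0002
```

Emit:
{"name": "play_rows", "arguments": {
  "increments": [
    {"offset": [219.5, -150.8, 0], "twist": 0, "grip": 0.7},
    {"offset": [219.5, -150.8, 0], "twist": 0, "grip": 0.7},
    {"offset": [219.5, -150.8, 0], "twist": 0, "grip": 0.7},
    {"offset": [219.5, -150.8, 0], "twist": 0, "grip": 0.7},
    {"offset": [219.5, -150.8, 0], "twist": 0, "grip": 0.7}
  ]
}}

```text
time: 8.85
tool_pos: [0.5173, 0.1476, 0.2841]
tool_rot: [0.0, 0.958, 0.288, 0.0]
contact_force: [0.9, -0.4, -0.2]
gripper_width: 0.702
```

Run:
```python
from h import *
a=manip.grab_frame("top");b=manip.grab_frame("scene");cv2.imwrite("pics/c_top.png",a);cv2.imwrite("pics/c_scene.png",b)
for n in ("cup","collar","key","bore","green_specimen"):
  for c in("top","scene"):print(n,c,[(round(r["p"],2),w(c,r["xyz"]).round(4)) for r in manip.tip_of(n,c)[:2]])
go(.540,.199,.285,-56.5)
cr=lambda im,u,v,r:cv2.resize(im[v-r:v+r,u-r:u+r],(290,290),interpolation=2)
t0=cv2.imread("pics/top0.png");s0=cv2.imread("pics/scene0.png")
cv2.imwrite("pics/seat.png",np.vstack([np.hstack([cr(a,334,210,29),cr(b,333,205,29)]),np.hstack([cr(t0,245,190,36),cr(s0,262,270,36)])]))
```

```text
cup top [(0.93, array([ 0.4437, -0.0498,  0.023 ]))]
cup scene [(0.93, array([ 0.4454, -0.0481,  0.0246]))]
collar top [(0.96, array([ 0.4401, -0.0441,  0.054 ])), (0.26, array([ 0.4186, -0.0637,  0.0259]))]
collar scene [(0.58, array([ 0.4397, -0.0465,  0.0473]))]
key top [(0.8, array([ 0.4223, -0.0617,  0.0305]))]
key scene [(0.79, array([ 0.4199, -0.0677,  0.0253])), (0.52, array([ 0.4424, -0.052 ,  0.0233]))]
bore top [(0.58, array([ 0.4428, -0.0418,  0.0345]))]
bore scene [(0.83, array([ 0.4439, -0.0474,  0.0359]))]
green_specimen top [(0.65, array([ 0.4417, -0.0473,  0.0244]))]
green_specimen scene [(0.5, array([5.381e-01, 1.991e-01, 5.000e-04])), (0.18, array([ 0.4604,  0.3108, -0.0048]))]
t 9.45 pos [516.8 144.8 284.3] yaw -56.58 tilt [ 3.e-04  2.e-04 -1.e+00] F [ 0.3  0.3 -0. ] Tq [0.01 0.04 0.02] w 0.7 q6 1.12
OFFSET [ 49.2 -32.5  -0.7] TWIST -0.0013
```

View pics/seat.png

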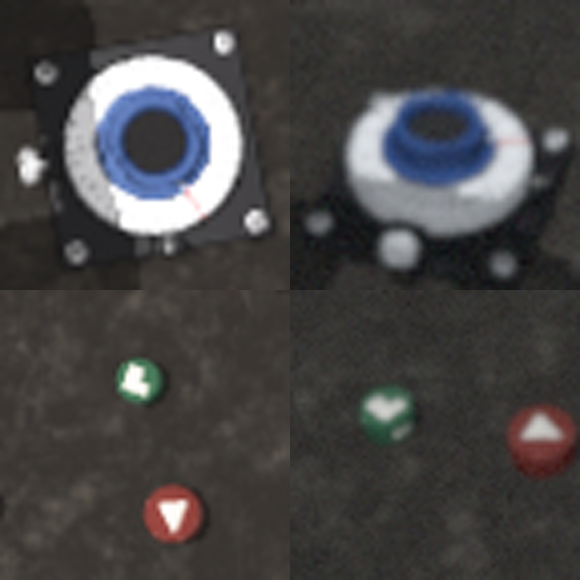

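Run:
```python
from h import *
for f,c in(("top0","top"),("scene0","scene")):
    t=cv2.imread(f"pics/{f}.png").astype(float)
    u,v=(243,177) if c=="top" else (249,265)
    s=t[v-10:v+11,u-11:u+12]; g=s[...,1]-s[...,2]
    m=((g>14)|(s.min(2)>110)).astype(np.uint8)
    n,l,st,ce=cv2.connectedComponentsWithStats(m);i=1+np.argmax(st[1:,4])
    cn,_=cv2.findContours((l==i).astype(np.uint8),0,1);(x,y),r=cv2.minEnclosingCircle(cn[0])
    cen=ce[i]+[u-11,v-10]
    print(c,st[i],cen,(x+u-11,y+v-10,r),ray(c,*cen,.012).round(4),ray(c,x+u-11,y+v-10,.012).round(4))
    print([(round(q["p"],2),w(c,q["xyz"]).round(4).tolist()) for q in manip.boxes_of("green_specimen",c)])
go(.5395,.1985,.285,-56.5)
```

```text
top [  6   4  12  11 109] [243.11009174 176.10091743] (243.1363639831543, 176.0, 5.9483962059021) [0.5395 0.1982 0.012 ] [0.5398 0.1982 0.012 ]
[]
scene [  5   3  14  14 150] [249.4  264.02] (250.0, 264.5, 7.43313455581665) [0.5369 0.1997 0.012 ] [0.5348 0.2003 0.012 ]
[(0.53, [0.5341, 0.2014, 0.0159]), (0.48, [0.4172, -0.0146, 0.0179])]
t 9.55 pos [516.9 145.1 284.3] yaw -56.55 tilt [ 2.e-04  1.e-04 -1.e+00] F [-0.3 -0.7 -0.2] Tq [-0.03  0.02  0.04] w 0.699 q6 1.12
OFFSET [ 48.3 -32.1  -0.7] TWIST -0.0008
```

Emit:
{"name": "play_rows", "arguments": {
  "increments": [
    {"offset": [48.5, -32, 10], "twist": 0, "grip": 0.7},
    {"offset": [48.5, -32, 40], "twist": 0, "grip": 0.7},
    {"offset": [48.5, -32, 60], "twist": 0, "grip": 0.7},
    {"offset": [48.5, -32, 60], "twist": 0, "grip": 0.7},
    {"offset": [48.5, -32, 60], "twist": 0, "grip": 0.7}
  ]
}}

```text
time: 9.97
tool_pos: [0.539, 0.1989, 0.2228]
tool_rot: [-0.0, 0.958, 0.288, -0.002]
contact_force: [-0.5, 0.5, 1.2]
gripper_width: 0.703
```

Run:
```python
from h import *
b=manip.grab_frame("scene")
go(.5397,.198,.1835,-56.5)
cv2.imwrite("pics/g.png",cv2.resize(b[215:295,190:310],(600,400),interpolation=2))
```

```text
t 10.02 pos [539.8 198.8 224.5] yaw -56.51 tilt [-2.e-04  0.e+00 -1.e+00] F [-0.2 -0.4  0.9] Tq [-0.    0.05  0.04] w 0.7 q6 1.21
OFFSET [-0.5  0.7 41. ] TWIST -0.0002
```

View pics/g.png

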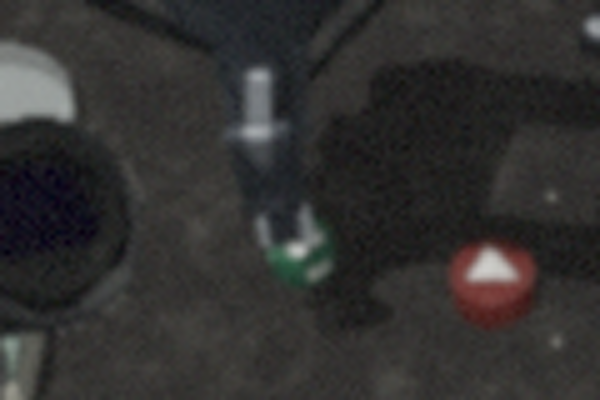

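The gripper hovers over the green specimen (crop ≈300,250); the red one at (490,280) is well clear. Descending.

Emit:
{"name": "play_rows", "arguments": {
  "increments": [
    {"offset": [-0.5, 0.7, 20], "twist": 0, "grip": 0.7},
    {"offset": [-0.5, 0.7, 34], "twist": 0, "grip": 0.7},
    {"offset": [-0.5, 0.7, 40.5], "twist": 0, "grip": 0.7},
    {"offset": [-0.5, 0.7, 40.5], "twist": 0, "grip": 0.7},
    {"offset": [-0.5, 0.7, 40.5], "twist": 0, "grip": 0.7}
  ]
}}

```text
time: 10.43
tool_pos: [0.5402, 0.198, 0.1849]
tool_rot: [0.0, 0.958, 0.288, 0.001]
contact_force: [0.9, 0.2, 0.4]
gripper_width: 0.697
```

```bash
python3 -c "
from h import *
go(.5397,.198,.1835,-56.5)"
```

```text
t 10.43 pos [540.2 198.  184.9] yaw -56.52 tilt [ 1.6e-03  6.0e-04 -1.0e+00] F [0.9 0.2 0.4] Tq [ 0.01 -0.05  0.01] w 0.697 q6 1.21
OFFSET [-0.4 -0.2  1.4] TWIST -0.0004
```

Emit:
{"name": "play_rows", "arguments": {
  "increments": [
    {"offset": [0, 0, 1], "twist": 0, "grip": 0.5},
    {"offset": [0, 0, 1], "twist": 0, "grip": 0.4},
    {"offset": [0, 0, 1], "twist": 0, "grip": 0.2},
    {"offset": [0, 0, 1], "twist": 0, "grip": 0},
    {"offset": [0, 0, 1], "twist": 0, "grip": 0}
  ]
}}

```text
time: 10.85
tool_pos: [0.5404, 0.1984, 0.1843]
tool_rot: [0.0, 0.958, 0.288, 0.001]
contact_force: [-0.8, -0.9, 7.1]
gripper_width: 0.314
```

```bash
python3 -c "
from h import *
go(.5397,.198,.1835,-56.5)"
```

```text
t 10.85 pos [540.4 198.4 184.3] yaw -56.49 tilt [ 1.9e-03  9.0e-04 -1.0e+00] F [-0.8 -0.9  7.1] Tq [-0.07  0.24 -0.02] w 0.314 q6 1.21
OFFSET [-0.8 -0.1  0.8] TWIST 0.0002
```

Emit:
{"name": "play_rows", "arguments": {
  "increments": [
    {"offset": [0, 0, -1], "twist": 0, "grip": 0},
    {"offset": [0, 0, -15], "twist": 0, "grip": 0},
    {"offset": [0, 0, -50], "twist": 0, "grip": 0},
    {"offset": [0, 0, -85], "twist": 0, "grip": 0},
    {"offset": [0, 0, -85], "twist": 0, "grip": 0}
  ]
}}

```text
time: 11.27
tool_pos: [0.5423, 0.199, 0.2766]
tool_rot: [0.0, 0.958, 0.288, 0.007]
contact_force: [1.3, -0.3, 0.3]
gripper_width: 0.31
```

```bash
python3 -c "
from h import *
go(.440,-.0475,.270,-56.5)"
```

```text
t 11.27 pos [542.3 199.  276.6] yaw -56.48 tilt [ 0.013   0.0048 -0.9999] F [ 1.3 -0.3  0.3] Tq [-0.02 -0.09  0.  ] w 0.31 q6 1.21
OFFSET [-221.5  148.9    4.5] TWIST 0.0003
```

Emit:
{"name": "play_rows", "arguments": {
  "increments": [
    {"offset": [-220, 149, 0], "twist": 0, "grip": 0},
    {"offset": [-220, 149, 0], "twist": 0, "grip": 0},
    {"offset": [-220, 149, 0], "twist": 0, "grip": 0},
    {"offset": [-220, 149, 0], "twist": 0, "grip": 0},
    {"offset": [-220, 149, 0], "twist": 0, "grip": 0}
  ]
}}

```text
time: 11.68
tool_pos: [0.4593, 0.0044, 0.2683]
tool_rot: [0.0, 0.957, 0.289, 0.001]
contact_force: [1.0, -1.0, -0.3]
gripper_width: 0.31
```

```bash
python3 -c "
from h import *
go(.440,-.0475,.270,-56.5)"
```

```text
t 11.68 pos [459.3   4.4 268.3] yaw -56.43 tilt [ 8.e-04  8.e-04 -1.e+00] F [ 1.  -1.  -0.3] Tq [-0.01  0.01  0.05] w 0.31 q6 0.83
OFFSET [-44.7  32.6  -1.7] TWIST 0.0012
```

Emit:
{"name": "play_rows", "arguments": {
  "increments": [
    {"offset": [-44.7, 32.6, -1.7], "twist": 0, "grip": 0},
    {"offset": [-44.7, 32.6, -1.7], "twist": 0, "grip": 0},
    {"offset": [-44.7, 32.6, -1.7], "twist": 0, "grip": 0},
    {"offset": [-44.7, 32.6, -1.7], "twist": 0, "grip": 0},
    {"offset": [-44.7, 32.6, -1.7], "twist": 0, "grip": 0}
  ]
}}

```text
time: 12.1
tool_pos: [0.4413, -0.0458, 0.2698]
tool_rot: [-0.0, 0.958, 0.288, 0.0]
contact_force: [-0.6, -0.1, -1.2]
gripper_width: 0.307
```

Run:
```python
from h import *
b=manip.grab_frame("scene");cv2.imwrite("pics/gh_scene.png",b)
for n in ("green_specimen","collar","cup"):
  for c in("scene",):print(n,c,[(round(r["p"],2),w(c,r["xyz"]).round(4)) for r in manip.tip_of(n,c)[:3]])
go(.440,-.0475,.248,-56.5)
cv2.imwrite("pics/gh.png",cv2.resize(b[160:250,275:390],(690,540),interpolation=2))
```

```text
green_specimen scene [(0.58, array([ 0.4407, -0.0464,  0.0837]))]
collar scene [(0.93, array([ 0.438 , -0.0456,  0.0452]))]
cup scene [(0.7, array([ 0.4432, -0.0503,  0.0221]))]
t 12.3 pos [441.4 -45.3 269.3] yaw -56.38 tilt [-1.e-04 -3.e-04 -1.e+00] F [-0.5  0.3 -0.3] Tq [-0.    0.03 -0.02] w 0.309 q6 0.71
OFFSET [-2.3  1.  21.3] TWIST 0.0021
```

View pics/gh.png

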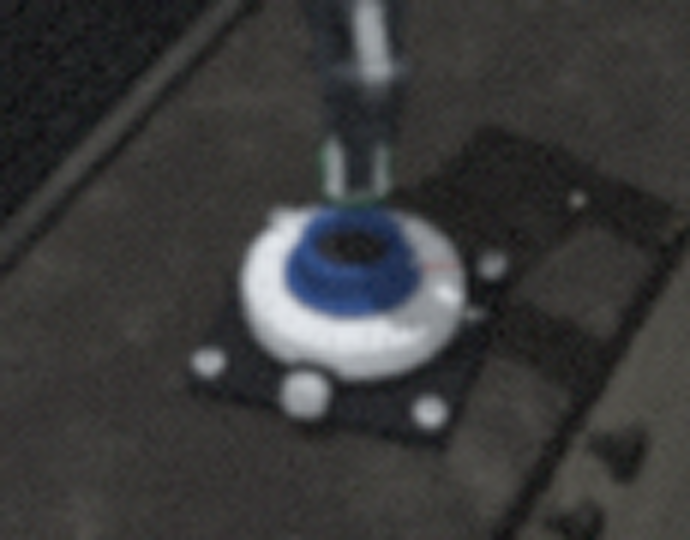

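Run:
```python
from h import *
b=cv2.imread("pics/gh_scene.png").astype(int)
for v in (183,185,187,189,191): print(v,"G-R",(b[v,322:346,1]-b[v,322:346,2]).tolist())
for v in (198,200,202,204): print(v,"B-R",(b[v,318:350,0]-b[v,318:350,2]).tolist())
# expected pixel of specimen centre if at TCP; and left/right extents per mm of tool x
p=np.array([.4414,-.0455,.085]);print(pix("scene",p),pix("scene",p+[.00834,.00552,0]))
q=np.array([.4414,-.0455,.056]);print(pix("scene",q),pix("scene",q+[.00834,.00552,0]))
```

```text
183 G-R [-2, -1, -2, -4, -2, 1, 3, 5, 7, 4, 5, 5, 4, 3, 3, 5, 5, 9, 1, 1, -2, -4, 0, -1]
185 G-R [0, -3, -2, 0, 0, 7, 18, 17, 8, 4, 4, 2, 2, 6, 6, 4, 6, 11, 7, 2, 0, -3, -2, -4]
187 G-R [-2, -4, -4, 0, 1, 8, 18, 16, 8, 4, 1, 7, 5, 3, 3, 3, 8, 13, 8, 1, -2, -2, -4, -2]
189 G-R [-2, 0, -3, -3, 2, 6, 15, 11, 7, 4, 4, 5, 4, 3, 0, 5, 7, 11, 5, 0, -3, -6, 0, 1]
191 G-R [-2, -1, -2, -1, 0, 4, 9, 9, 6, 7, 6, 3, 4, 5, 7, 6, 8, 6, 3, -2, -3, 1, 0, 0]
198 B-R [2, 6, 10, 9, 8, 9, 16, 37, 69, 70, 57, 44, 33, 30, 27, 22, 21, 26, 29, 43, 45, 47, 46, 33, 21, 11, 8, 8, 6, 4, 2, -2]
200 B-R [9, 9, 9, 9, 10, 17, 36, 65, 71, 52, 20, 10, 2, 0, 0, 3, 4, 5, 3, 3, 13, 28, 42, 44, 34, 19, 12, 7, 8, 8, 6, 6]
202 B-R [9, 9, 10, 14, 23, 46, 72, 78, 78, 62, 36, 21, 8, 6, 0, 3, -1, 3, 6, 6, 11, 30, 46, 46, 41, 32, 19, 9, 6, 7, 4, 8]
204 B-R [9, 8, 8, 13, 35, 73, 68, 61, 68, 79, 79, 70, 62, 52, 47, 50, 47, 44, 36, 40, 48, 50, 50, 45, 44, 34, 28, 6, -12, -10, -10, -10]
[332.47304268 190.44507863] [328.49589539 190.78078701]
[332.38638956 199.20240974] [328.47656006 199.53770161]
```

Emit:
{"name": "play_rows", "arguments": {
  "increments": [
    {"offset": [0.4, 1.0, 8], "twist": 0, "grip": 0},
    {"offset": [0.4, 1.0, 18], "twist": 0, "grip": 0},
    {"offset": [0.4, 1.0, 25], "twist": 0, "grip": 0},
    {"offset": [0.4, 1.0, 25], "twist": 0, "grip": 0},
    {"offset": [0.4, 1.0, 25], "twist": 0, "grip": 0}
  ]
}}

```text
time: 12.72
tool_pos: [0.4415, -0.0467, 0.243]
tool_rot: [-0.001, 0.958, 0.288, -0.001]
contact_force: [-0.0, 0.0, -0.5]
gripper_width: 0.309
```

```bash
python3 -c "
from h import *
go(.440,-.0475,.238,-56.5)"
```

```text
t 12.72 pos [441.5 -46.7 243. ] yaw -56.49 tilt [-0.0018 -0.0021 -1.    ] F [-0.   0.  -0.5] Tq [ 0.02  0.06 -0.02] w 0.309 q6 0.71
OFFSET [-1.7 -0.1  5. ] TWIST 0.0002
```

Specimen underside ≈ 58.7 mm now; collar top 56. Feel down gently.

Emit:
{"name": "play_rows", "arguments": {
  "increments": [
    {"offset": [0, 0, 1], "twist": 0, "grip": 0},
    {"offset": [0, 0, 2], "twist": 0, "grip": 0},
    {"offset": [0, 0, 3], "twist": 0, "grip": 0},
    {"offset": [0, 0, 4], "twist": 0, "grip": 0},
    {"offset": [0, 0, 4], "twist": 0, "grip": 0}
  ]
}}

```text
time: 13.13
tool_pos: [0.4419, -0.0469, 0.2403]
tool_rot: [-0.0, 0.958, 0.288, 0.0]
contact_force: [0.0, -0.6, -0.0]
gripper_width: 0.307
```

```bash
python3 -c "
from h import *
go(.440,-.0475,.238,-56.5)"
```

```text
t 13.13 pos [441.9 -46.9 240.3] yaw -56.49 tilt [ 0. -0. -1.] F [ 0.  -0.6 -0. ] Tq [ 0.03  0.01 -0.02] w 0.307 q6 0.71
OFFSET [-1.9 -0.6  2.3] TWIST 0.0001
```

Emit:
{"name": "play_rows", "arguments": {
  "increments": [
    {"offset": [0, 0, 1], "twist": 0, "grip": 0},
    {"offset": [0, 0, 2], "twist": 0, "grip": 0},
    {"offset": [0, 0, 2.5], "twist": 0, "grip": 0},
    {"offset": [0, 0, 2.5], "twist": 0, "grip": 0}
  ]
}}

```text
time: 13.47
tool_pos: [0.4419, -0.0469, 0.2377]
tool_rot: [-0.0, 0.958, 0.288, -0.0]
contact_force: [0.1, -0.0, -0.6]
gripper_width: 0.309
```

```bash
python3 -c "
from h import *
go(.440,-.0475,.238,-56.5)"
```

```text
t 13.47 pos [441.9 -46.9 237.7] yaw -56.5 tilt [-1.e-04 -2.e-04 -1.e+00] F [ 0.1 -0.  -0.6] Tq [ 0.01 -0.06  0.02] w 0.309 q6 0.71
OFFSET [-1.9 -0.5 -0.3] TWIST 0.0001
```

Emit:
{"name": "play_rows", "arguments": {
  "increments": [
    {"offset": [0, 0, 1], "twist": 0, "grip": 0},
    {"offset": [0, 0, 2], "twist": 0, "grip": 0},
    {"offset": [0, 0, 3], "twist": 0, "grip": 0},
    {"offset": [0, 0, 4], "twist": 0, "grip": 0},
    {"offset": [0, 0, 4], "twist": 0, "grip": 0}
  ]
}}

```text
time: 13.88
tool_pos: [0.4419, -0.0469, 0.2336]
tool_rot: [-0.0, 0.958, 0.288, -0.0]
contact_force: [-0.3, 0.0, -1.1]
gripper_width: 0.311
```

```bash
python3 -c "
from h import *
go(.440,-.0475,.2323,-56.5)"
```

```text
t 13.88 pos [441.9 -46.9 233.6] yaw -56.49 tilt [-1.e-04 -2.e-04 -1.e+00] F [-0.3  0.  -1.1] Tq [ 0.03 -0.02 -0.02] w 0.311 q6 0.71
OFFSET [-1.9 -0.5  1.3] TWIST 0.0001
```

Emit:
{"name": "play_rows", "arguments": {
  "increments": [
    {"offset": [0, 0, 0.7], "twist": 0, "grip": 0},
    {"offset": [0, 0, 1.4], "twist": 0, "grip": 0},
    {"offset": [0, 0, 1.8], "twist": 0, "grip": 0},
    {"offset": [0, 0, 1.8], "twist": 0, "grip": 0}
  ]
}}

```text
time: 14.22
tool_pos: [0.442, -0.0469, 0.2322]
tool_rot: [-0.0, 0.958, 0.288, -0.0]
contact_force: [-0.7, -0.1, 1.6]
gripper_width: 0.31
```

```bash
python3 -c "
from h import *
go(.440,-.0475,.2323,-56.5)"
```

```text
t 14.22 pos [442.  -46.9 232.2] yaw -56.49 tilt [-1.e-04 -1.e-04 -1.e+00] F [-0.7 -0.1  1.6] Tq [0.03 0.18 0.02] w 0.31 q6 0.71
OFFSET [-2.  -0.6 -0.1] TWIST 0.0001
```

Emit:
{"name": "play_rows", "arguments": {
  "increments": [
    {"offset": [0, 0, 0.3], "twist": 0, "grip": 0},
    {"offset": [0, 0, 0.3], "twist": 0, "grip": 0.4},
    {"offset": [0, 0, 0.3], "twist": 0, "grip": 0.6},
    {"offset": [0, 0, 0.3], "twist": 0, "grip": 0.7},
    {"offset": [0, 0, 0.3], "twist": 0, "grip": 0.7}
  ]
}}

```text
time: 14.63
tool_pos: [0.4419, -0.0469, 0.2316]
tool_rot: [-0.0, 0.958, 0.288, -0.0]
contact_force: [-0.4, -0.3, 0.4]
gripper_width: 0.697
```

Emit:
{"name": "play_rows", "arguments": {
  "increments": [
    {"offset": [0, 0, -10], "twist": 0, "grip": 0.7},
    {"offset": [0, 0, -40], "twist": 0, "grip": 0.7},
    {"offset": [0, 0, -80], "twist": 0, "grip": 0.7},
    {"offset": [0, 0, -110], "twist": 0, "grip": 0.7}
  ]
}}

```text
time: 14.97
tool_pos: [0.4419, -0.0469, 0.3447]
tool_rot: [0.0, 0.958, 0.288, 0.001]
contact_force: [0.5, -0.1, -0.3]
gripper_width: 0.7
```

Emit:
{"name": "play_rows", "arguments": {
  "increments": [
    {"offset": [-140, 100, -20], "twist": 0, "grip": 0.7},
    {"offset": [-140, 100, -20], "twist": 0, "grip": 0.7},
    {"offset": [-140, 100, -20], "twist": 0, "grip": 0.7},
    {"offset": [-140, 100, -20], "twist": 0, "grip": 0.7},
    {"offset": [-140, 100, -20], "twist": 0, "grip": 0.7}
  ]
}}

```text
time: 15.38
tool_pos: [0.3787, -0.2116, 0.364]
tool_rot: [0.002, 0.958, 0.285, 0.0]
contact_force: [0.1, 0.2, 0.2]
gripper_width: 0.703
```

Run:
```python
from h import *
a=manip.grab_frame("top");b=manip.grab_frame("scene")
for n in ("cup","collar","key","green_specimen","red_specimen","black_specimen"):
  for c in("top","scene"):print(n,c,[(round(r["p"],2),w(c,r["xyz"]).round(4)) for r in manip.tip_of(n,c)[:2]])
go(.440,-.0475,.2323,-56.5)
cr=lambda im,u,v,r:cv2.resize(im[v-r:v+r,u-r:u+r],(290,290),interpolation=2)
cv2.imwrite("pics/end.png",np.vstack([np.hstack([cr(a,334,210,29),cr(b,333,205,29)]),np.hstack([cr(a,245,190,50),cr(b,262,280,50)])]))
```

```text
cup top [(0.81, array([ 0.4407, -0.049 ,  0.0261]))]
cup scene [(0.83, array([ 0.4428, -0.0503,  0.0205]))]
collar top [(0.69, array([ 0.4388, -0.0443,  0.054 ]))]
collar scene [(0.57, array([ 0.4413, -0.0452,  0.0473]))]
key top [(0.68, array([ 0.4199, -0.0601,  0.0284]))]
key scene [(0.71, array([ 0.4194, -0.0659,  0.0278]))]
green_specimen top [(0.46, array([ 0.4407, -0.0444,  0.0474]))]
green_specimen scene [(0.41, array([ 0.4411, -0.0503,  0.0445]))]
red_specimen top [(0.75, array([ 0.4483,  0.177 , -0.0024]))]
red_specimen scene [(0.78, array([ 4.487e-01,  1.789e-01, -1.000e-04]))]
black_specimen top [(0.5, array([0.4579, 0.3115, 0.0034])), (0.42, array([ 0.4215, -0.0611,  0.0269]))]
black_specimen scene [(0.5, array([0.4479, 0.1767, 0.001 ]))]
t 16.08 pos [ 380.6 -207.2  361.7] yaw -56.45 tilt [-0.e+00 -2.e-04 -1.e+00] F [-1.3 -0.1 -0.4] Tq [ 0.05 -0.    0.03] w 0.7 q6 0.31
OFFSET [ 137.8 -100.2  129.4] TWIST 0.0009
```

View pics/end.png

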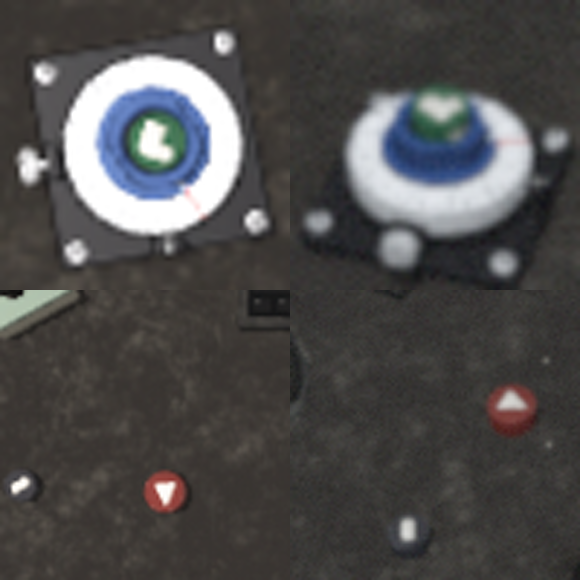

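Final picture: the green specimen stands centred in the cup's recess with its polished face up. The cup sits flat with its mark on the red line, and red and black are where they were.

```bash
python3 -c "
from h import *
print(manip.job_done())"
```

```text
the job is handed in; nothing more can be done
None
```

The rotary stage is ready: the blue cup is seated and released, and the green specimen stands in its recess. I handed the job in at about 16 s of the 67 s allowed.

- **Cup:** I gripped it by the flats, turned it about 25° to line its key up with the keyway, and lowered it by feel. The pilot first touched the bore's edge, so I shifted it about 1.5–2 mm. The key then dropped in without resistance. It stopped at the expected seated height under about 7 N vertically (about 9 N in total). A small wiggle of ±2° did not change its height. In the picture its mark lies on the red line.
- **Green specimen:** It slid into the recess without resistance and met the floor at the expected height under about 2 N. The last picture shows it centred, polished face up.
- **Red and black specimens:** The picture shows both where they were. The networks place red within about 4 mm of its first position. Black agrees in the top view. The scene network's only "black" report was at the red specimen's spot, so I judged black there by the picture alone.

**Checks that disagreed:** With a specimen gripped, the gripper opening read 1.5–3 mm less than its true size. The two cameras' calibrated positions differed by a few mm.

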